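# Sound the plug in a tube mould and mark its depth

### The job

A plaster plug sits out of sight somewhere inside the white tube mould. Wind the red handwheel with the black crank knob clockwise until you feel the plunger's sprung foot come up against the plug, and stop there, lightly but surely pressed on it, without forcing it and without handling the plunger itself. Then slide the green marker along its rail until its tip stands in line with the plunger's orange pointer, and leave everything so, with the plunger still resting on the plug and the bottle, tin and cup undisturbed.

Things in the scene. Friction and masses are not known exactly. Their poses are not given: they have to be found in the camera images.
- jig: the depth gauge, fixed to the table: plywood base 560 mm long and 20 thick (x -135..70, by the wheel to 115; y -280..280) with everything on it. Origin at table height. x points away from the robot, y to the left, along the plunger and the rail. A blue gear housing, 90 x 90 mm, top at height 100, stands under the wheel
- tube_mouth (a point): centre of the open mouth of the white tube mould, at jig y = -20, height 78. The tube, 110 mm outside and 100 inside, lies along y from here to its closed end at jig y = -250; its top is at height 133. It hides the plug
- bar_mid (a point): middle of a steel carrying bar, 16 mm thick, along jig y (y 90..265) at x = 55, height 250, on posts at x = 100. It leaves no room for an upright gripper over the far half of the knob's circle: take the knob with the tool leaning about 40 degrees, fingers pointing down and away from the robot (jig +x)
- wheel_axis (a point): on the upright axis of the red handwheel (jig x = 0, y = 190), at the height of the rim's top (125 mm). The rim is 130 mm across
- wheel (a joint): angle of the handwheel (rad), 0 to 6.8, growing clockwise seen from above, which drives the plunger into the tube (jig -y), 15 mm per rad. Friction of 0.2 N m (4 N at the knob) holds it where it is left. Starts at 0 to 0.3; the foot meets the plug somewhere between 3.3 and 5.5
- knob_mid (a point): middle (height 149.5 mm) of the black crank knob, an upright cylinder 26 mm across and 45 mm high, that spins freely on its pin, 50 mm from the wheel's axis. At wheel = 0 it is on the robot's side (jig -x) of the axis; clockwise it goes to the left (jig +y), the far side, the right. Grip it firmly (30 N)
- ram: steel plunger rod, 14 mm thick, along jig y at height 78, with a rubber foot 70 mm across on a spring (3 N/mm, 12 mm travel). Origin: face of the unpressed foot. Each N at the foot adds 0.3 N of drag at the knob, so 12 N adds 3 to 4 N. Let go, the wheel holds up to about 13 N at the foot. Over 30 N harms the plug. Not to be touched
- pointer_tip (a point): tip of the orange pointer that the plunger rod carries out towards the robot (jig x = -88, height 78). It moves with the rod and shows how deep it stands
- marker (a joint): position of the green marker on its rail (m), 0 to 0.24, growing along jig +y (towards the wheel); starts at 0.02 to 0.07, beside the tube. Friction of 2 N holds it where it is left
- marker_tip (a point): tip of the marker's own small pointer, facing the orange pointer across a gap of 5 mm (jig x = -93, height 78). In line means the same jig y, within 4 mm
- marker_grip (a point): grip point of the marker, at height 95, in the middle of an upright green tab 24 mm wide (jig y) and 12 mm thick (jig x), from height 64 to 114. Pinch it across its 24 mm from above
- glue: white plastic bottle, diameter 60, height 170 mm, standing behind the gauge; origin under its centre. To be left alone
- tin: steel tin with blue label, diameter 84, height 100 mm, standing behind the gauge; origin under its centre. To be left alone
- cup: red plastic cup, diameter 80, height 90 mm, standing to the left of the gauge; origin under its centre. To be left alone

How it is judged:
On the way, in this order (a step that is already met when the one before it is completed fails the run):
1. the plunger has been wound in until its foot presses on the hidden plug (more than 3 N) (contact force between ram and anything else above 3 N), for 0.2 s.
2. the marker's tip is in line with the plunger's pointer (within 4 mm along the rail) while the foot still presses on the plug (y of marker_tip in the frame of pointer_tip between -0.004 and 0.004 m and contact force between ram and anything else above 2 N), for 0.2 s.
At the end, for the whole second after the job is handed in: the plunger's foot still presses on the plug with 2 to 25 N, and the marker stands still with its tip within 4 mm (along the rail) of the plunger's pointer (all of step 2 and contact force between ram and anything else below 25 N and velocity of joint marker between -0.005 and 0.005 m/s); the robot touches nothing.
It fails at once if the plunger is forced: its foot presses with more than 30 N (contact force between ram and anything else above 30 N).
It fails at once if the fingers handle the plunger or its foot or pointer (more than 1 N) (contact force between the fingers and ram above 1 N).
It fails at once if the bottle, tin or cup is moved by more than 20 mm or tipped (distance of any of glue, tin, cup from where it was at the start of the episode above 0.02 m or angle between any of glue, tin, cup's own z axis and vertical above 0.3 rad).
It also fails if it takes over 72 s, if anything falls off the work surface, if the arm or the gripper's body presses on something with over 40 N, if the wrist force passes 120 N, or if a joint passes its speed limit or range.

### The arm

A 6-joint arm with a two-finger parallel gripper is mounted at the origin on the work surface. World frame = base frame: x ahead of the robot, y to its left, z up, the work surface at z = 0. Lengths are in m, angles in rad, forces in N, time in s.
With the tool pointing down it reaches from about 0.275 to 0.75 m from the base axis. Payload 10.2 kg.
Tool frame: the origin (TCP) lies at the very end of the fingers, on their centre line; the grasp point (between the pads) lies 19 mm behind it (manip.grip_point_offset is the z of the grasp point in the tool frame, in m); z points along the fingers, x is the direction in which the jaws open and shut, and the axes are right-handed (so a half turn about z gives the same grasp; the last joint's range is limited). The gripper opens to 85 mm and grips with 20 to 120 N. Pads are 22 mm wide; open, the fingers measure 114 mm over their backs; the gripper's body (76 mm by 85 mm) begins 54 mm behind the grasp point. The pads swing forward as they close: fully open they stand 13 mm farther back than shut.
Start: joints at [-1.46, 0.313, 1.498, -0, 1.331, -0.223], TCP at [0.172, -0.496, 0.231] pointing down, gripper open.
Joint ranges: [-2.94, 2.94], [-0.97, 2.17], [0.19, 2.56], [-1.23, 4.37], [0.02, 3.11], [-2.88, 2.88]. Speed limits (rad/s): [2.39, 2.39, 3.01, 3.14, 3.14, 3.14].

### API

Orientations are given as a unit quaternion [x, y, z, w].
In Python, from station import manip, vision gives the robot as it stands. The module is installed in compiled form; this text tells all that it offers.
- The arm moves only by the tool play_rows, never from a script. Its argument "rows" is text: rows parted by semicolons, each of 7 numbers parted by spaces: the closure, from 0 (fully open) to 1 (shut), then the shift along the world's x, y, z in mm, then the turn, a rotation vector about the world's x, y, z in rad. A call has 1 to 8 rows; each row is the pose to reach, as a shift and turn from the pose measured when the call began; what a row does not reach only later rows make up. A row lasts 1/10 s, in which the tool goes at most 50 mm and 8.59 degrees, less where a joint would pass 70% of its speed; a pose out of reach is approached as far as the arm can. A call with a gripper value outside its range is refused whole. The fingers move at their own pace and stop on an object; "force" is the grip in N (left out, the last holds). Time passes only in rows, so rows that repeat a pose let the fingers close. It gives the time, the measured TCP pose, the force and the opening at its end, in the units of the state.
- manip.observe(): the state, without advancing time (a new reading comes with each control period).
- vision.grab_frame(name): name is "scene" or "side" or "wrist"; returns a dict with "frame" (384x512x3 uint8, blue, green, red), "range_z" (384x512 float32, m along the optical axis (not along the pixel's ray), 0 where there is no reading), "fx", "fy", "cx", "cy" (pixels), "R" (3x3) and "t" (3): a world point X has camera coordinates R X + t. Camera axes: x right, y down, z forward; pixel columns grow to the right and rows downward; lengths in m; the calibration is good to about 2 mm. A picture is of the moment at which its call begins.
- manip.close_job(): hands the job in, once; it reports no verdict.
The state is a dict: "time_s": time; "joint_pos": joint angles; "qvel": joint speeds; "joint_torque": joint torques, N m; "eef_pos": TCP position; "eef_rot": TCP orientation; "contact_force": force on the tool from outside, world axes, zero at the start; "wrist_torque": the same for the moment, N m; "width": finger opening in m.
Only numpy, scipy, OpenCV 4.12 (cv2) and the standard library are available. Lean on these libraries where they do the work, as an engineer would, in place of code of your own. Each camera call takes 0.05 s, during which the arm holds its last target.

## Working session

There is one attempt and no reset: what is moved stays moved. The work goes in short steps, Python scripts to look and compute and a tool call to move; the robot and the scene stay as the last step left them, time stands still between calls to the robot, and variables do not carry over. Pictures are saved under pics/ and viewed, and the job is handed in when it is done.

Besides the shell and the picture viewer there is one more tool, called as a command line: name --argument value ..., lists and objects as JSON in quotes. play_rows: Moves the arm, as the interface text tells. Its arguments: {"type":"object","properties":{"rows":{"type":"string"},"force":{"type":"number"}},"required":["rows"]}

```bash
mkdir -p pics
cat > h.py <<'E'
import numpy as np,cv2
from station import manip,vision
def grab(n,save=None):
    f=vision.grab_frame(n)
    if save: cv2.imwrite('pics/'+save+'.png',f['frame'])
    return f
def px2w(f,u,v,z=None):
    R=np.array(f['R']);t=np.array(f['t'])
    if z is None:
        z=f['range_z'][int(round(v)),int(round(u))]
    c=np.array([(u-f['cx'])/f['fx']*z,(v-f['cy'])/f['fy']*z,z])
    return R.T@(c-t)
def ray_h(f,u,v,h):
    R=np.array(f['R']);t=np.array(f['t'])
    o=-R.T@t; d=R.T@np.array([(u-f['cx'])/f['fx'],(v-f['cy'])/f['fy'],1])
    return o+d*(h-o[2])/d[2]
def w2px(f,X):
    c=np.array(f['R'])@X+np.array(f['t']); return f['fx']*c[0]/c[2]+f['cx'],f['fy']*c[1]/c[2]+f['cy']
E
python3 - <<'E'
from h import *
import pickle
d={}
for n in ['scene','side','wrist']:
    d[n]=grab(n,n+'0')
    print(n,-np.array(d[n]['R']).T@d[n]['t'])
pickle.dump(d,open('f0.pkl','wb'))
print(manip.observe(),manip.grip_point_offset)
E
```

```text
scene [ 1.41274173 -0.16906516  0.76143764]
side [0.12965603 0.52243643 0.64692913]
wrist [ 0.24611253 -0.46921454  0.37376871]
{'time_s': 0.15, 'joint_pos': array([-1.46038394e+00,  3.13337304e-01,  1.49822439e+00,  4.65634604e-06,
        1.33097744e+00, -2.23385686e-01]), 'qvel': array([-0.00123844, -0.00234283, -0.00118154, -0.00172911, -0.00026717,
        0.00043741]), 'joint_torque': array([ 1.27896787e-03, -4.12369895e+01, -2.59796458e+01, -1.89148354e-04,
        3.20332481e-03,  4.12005909e-05]), 'eef_pos': array([ 0.17198484, -0.49584644,  0.23087281]), 'eef_rot': array([ 8.14749188e-01, -5.79813363e-01, -3.13518774e-04, -3.54495911e-04]), 'contact_force': array([0.27058983, 0.59589   , 0.0356312 ]), 'wrist_torque': array([-0.00503819, -0.01483848,  0.02457191]), 'width': 0.08576462627747308} -0.0187
```

View pics/scene0.png

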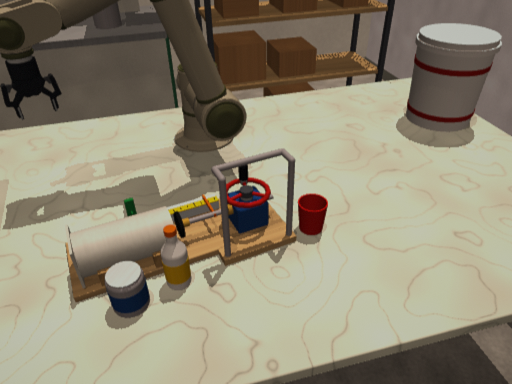

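View pics/side0.png

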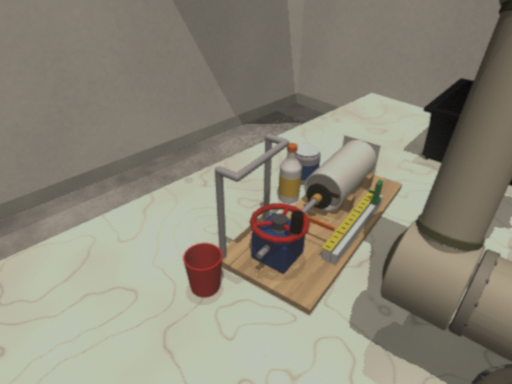

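View pics/wrist0.png

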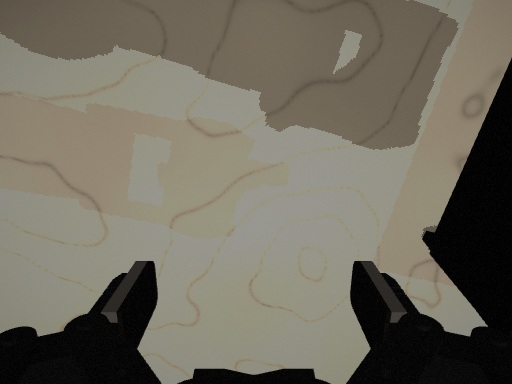

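The scene view shows the gauge around (180,230), with the wheel at (246,192). The side view shows the wheel at (280,222) and the marker at (376,192). I'll enlarge both.

Run:
```python
import pickle,cv2
d=pickle.load(open('f0.pkl','rb'))
a=d['scene']['frame'][140:320,55:335]; cv2.imwrite('pics/sc0.png',cv2.resize(a,None,fx=2.8,fy=2.8,interpolation=cv2.INTER_CUBIC))
a=d['side']['frame'][125:315,180:410]; cv2.imwrite('pics/sd0.png',cv2.resize(a,None,fx=3,fy=3,interpolation=cv2.INTER_CUBIC))
```

```text
(no output)
```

View pics/sc0.png

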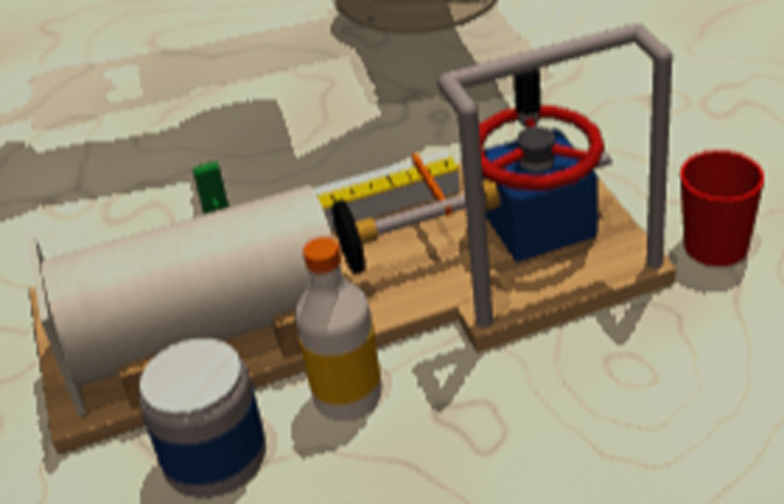

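View pics/sd0.png

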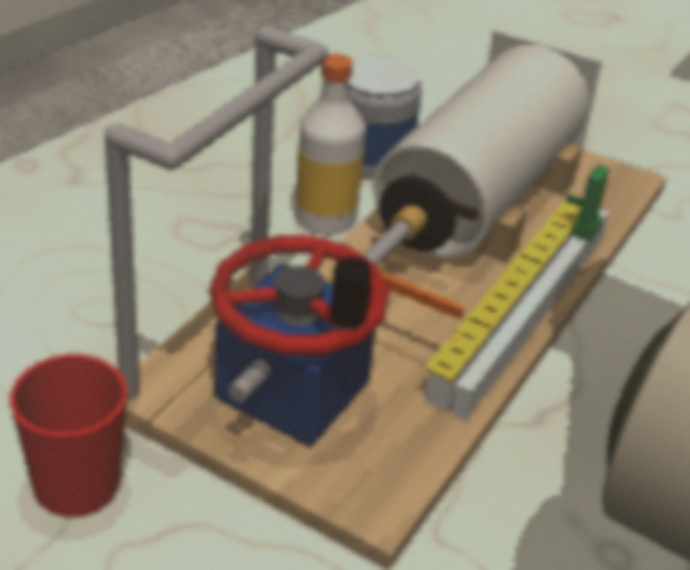

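```bash
cat > fit.py <<'E'
from h import *
import pickle
from scipy.optimize import least_squares
d=pickle.load(open('f0.pkl','rb'))
S=lambda u,v:(u/3+180,v/3+125); C=lambda u,v:(u/2.8+55,v/2.8+140)
L=[('side',S(388,550),(-135,280,20)),('side',S(664,180),(-135,-280,20)),('side',S(170,156),(55,265,250)),('side',S(322,50),(55,90,250)),
('side',S(118,132),(100,265,250)),('side',S(265,38),(100,90,250)),('side',S(299,292),(0,190,119)),('scene',C(540,147),(0,190,119)),
('scene',C(450,78),(55,90,250)),('scene',C(636,33),(55,265,250)),('scene',C(468,108),(100,90,250)),('scene',C(660,56),(100,265,250))]
def T(p,X):
    c,s=np.cos(p[2]),np.sin(p[2]);X=np.array(X)/1000
    return np.array([p[0]+c*X[0]-s*X[1],p[1]+s*X[0]+c*X[1],X[2]])
def res(p): return np.concatenate([np.array(w2px(d[n],T(p,X)))-q for n,q,X in L])
# init from bar depth rim center
if __name__=='__main__':
    c=ray_h(d['side'],*S(299,292),.119); print('rim',c, ray_h(d['scene'],*C(540,147),.119))
    r=least_squares(res,[c[0],c[1]-.19,0.0],loss='soft_l1'); print(r.x); print(res(r.x).reshape(-1,2).round(1))
    p=r.x; np.save('jig.npy',p)
    for n in ['scene','side']:
        f=d[n]; hsv=cv2.cvtColor(f['frame'],cv2.COLOR_BGR2HSV)
        m=((hsv[...,0]<6)|(hsv[...,0]>174))&(hsv[...,1]>170)&(hsv[...,2]>70)&(f['range_z']>0)
        v,u=np.nonzero(m); P=np.array([px2w(f,a,b) for a,b in zip(u,v)])
        k=(np.hypot(*(P[:,:2]-T(p,(0,190,0))[:2]).T)<.085)&(P[:,2]>.1); P=P[k]
        rr=least_squares(lambda q:np.hypot(P[:,0]-q[0],P[:,1]-q[1])-q[2],[*T(p,(0,190,0))[:2],.06],loss='soft_l1',f_scale=.003)
        print(n,'rim fit',rr.x,len(P),P[:,2].min(),P[:,2].max(), 'model',T(p,(0,190,0)))
E
python3 fit.py
```

```text
rim [0.5505073  0.02969897 0.119     ] [0.55722399 0.03153279 0.119     ]
[ 0.58564759 -0.15836417  0.1752894 ]
[[ 0.5  1.2]
 [ 1.2 -1.3]
 [ 0.1  0.3]
 [-1.7  1.2]
 [-0.8  0.9]
 [ 0.3 -0.4]
 [-0.4 -0.6]
 [-1.5 -0.8]
 [-1.3  1.6]
 [ 0.3 -0.3]
 [-0.4  0.9]
 [ 0.9  0.3]]
scene rim fit [0.5558168  0.02755866 0.05559474] 470 0.11621086598541158 0.12851002319814775 model [0.5525129  0.02872429 0.        ]
side rim fit [0.54762481 0.03287801 0.05631407] 547 0.11770171073443489 0.1718892390339079 model [0.5525129  0.02872429 0.        ]
```

```bash
cat > kn.py <<'E'
from fit import *
p=np.load('jig.npy')
def J(w):
    c,s=np.cos(p[2]),np.sin(p[2]);dx,dy=w[0]-p[0],w[1]-p[1]
    return np.array([c*dx+s*dy,-s*dx+c*dy,w[2]])*1000
E
python3 - <<'E'
from kn import *
for n,q,h in [('side',S(351,291),.1495),('scene',C(528,92),.1495),('side',S(595,172),.114),('side',S(462,312),.078),('scene',C(418,155),.078),('scene',C(207,166),.114)]:
    w=ray_h(d[n],*q,h); print(n,w.round(4),J(w).round(1))
# expected knob vs wheel
for a in [0,.15,.3]:
    X=(-50*np.cos(a),190+50*np.sin(a),149.5); print(a,T(p,X),[np.round(w2px(d[n],T(p,X)),1) for n in('side','scene')])
print(S(351,291),C(528,92))
E
```

```text
side [0.5027 0.0318 0.1495] [-48.5 201.8 149.5]
scene [0.5083 0.0331 0.1495] [-42.8 202.  149.5]
side [ 0.491  -0.2719  0.114 ] [-113.   -95.3  114. ]
side [ 0.482  -0.0806  0.078 ] [-88.5  94.6  78. ]
scene [ 0.481  -0.0753  0.078 ] [-88.5 100.1  78. ]
scene [ 0.4906 -0.2733  0.114 ] [-113.6  -96.6  114. ]
0 [0.50327909 0.02000464 0.1495    ] [array([300.6, 219.3]), array([238.4, 172.7])]
0.15 [0.50252888 0.02745996 0.1495    ] [array([298.5, 221.1]), array([241. , 172.1])]
0.3 [0.50290121 0.03494367 0.1495    ] [array([295.9, 222.6]), array([243.7, 171.7])]
(297.0, 222.0) (243.57142857142858, 172.85714285714286)
```

```bash
cat >> kn.py <<'E'
from scipy.spatial.transform import Rotation as Ro
yaw=p[2]; lean=np.radians(40)
def Rt(lean=lean):
    z=np.array([np.sin(lean)*np.cos(yaw),np.sin(lean)*np.sin(yaw),-np.cos(lean)])
    x=np.array([np.sin(yaw),-np.cos(yaw),0]); return np.c_[x,np.cross(z,x),z]
def plan(pts,lean=lean):
    o=manip.observe(); 
    R0=Ro.from_quat(o['eef_rot']); rv=(Ro.from_matrix(Rt(lean))*R0.inv()).as_rotvec()
    print('t',o['time_s'],'tcp',o['eef_pos'].round(4),'F',o['contact_force'].round(1),'w',round(o['width'],4),'rv',rv.round(3))
    for g in pts:
        t=np.array(g)+Rt(lean)[:,2]*.0187
        print(((t-o['eef_pos'])*1000).round(1))
E
python3 - <<'E'
from kn import *
k=np.array([.5027,.032,.156]); z=Rt()[:,2]
plan([k-.16*z,k-.1*z,k])
f=d['side']
for u,v in [(300,270),(298,280),(310,275)]: print(J(px2w(f,*S(u,v))))
f=d['scene']
for u,v in [(537,135),(537,140)]: print(J(px2w(f,*C(u,v))))
print(w2px(d['side'],T(p,(0,190,140))))
E
```

```text
t 0.15 tcp [ 0.172  -0.4958  0.2309] F [0.3 0.6 0. ] w 0.0858 rv [ 0.175 -0.676 -0.152]
[241.3 512.   33.4]
[279.3 518.7 -12.6]
[342.6 529.9 -89.2]
[-330.27705802  749.88986781  646.92912725]
[1.00959964e-03 1.90663408e+02 1.28719342e+02]
[ -5.0426655  182.83413201 130.64084451]
[ -0.70553142 191.82121968 129.1587197 ]
[ 10.29869966 186.94635852 132.07070551]
(np.float64(279.75151308684866), np.float64(214.0215364158209))
```

play_rows --rows "0 0 40 60 0 0 0; 0 30 90 80 0 0 0; 0 60 140 80 0.03 -0.1 -0.02; 0 90 190 80 0.06 -0.2 -0.04; 0 110 235 80 0.08 -0.3 -0.06; 0 130 280 80 0.1 -0.4 -0.08; 0 150 325 80 0.13 -0.5 -0.11; 0 170 370 80 0.16 -0.6 -0.13" --force 30

```text
time_s: 0.95
eef_pos: [0.3263, -0.1601, 0.3108]
eef_rot: [0.736, -0.603, 0.196, -0.237]
contact_force: [1.3, -0.3, -0.2]
width: 0.0852
```

Run:
```python
from kn import *
k=np.array([.5027,.032,.156]); z=Rt()[:,2]
plan([k-.16*z,k-.1*z,k]); print(manip.observe()['joint_pos'].round(2))
```

```text
t 0.95 tcp [ 0.3263 -0.1601  0.3108] F [ 1.3 -0.3 -0.2] w 0.0852 rv [ 0.016 -0.071 -0.022]
[ 86.9 176.3 -46.6]
[124.9 183.  -92.5]
[ 188.2  194.2 -169.2]
[-1.27 -0.36  2.07  0.63  1.4  -0.  ]
```

play_rows --rows "0 20 45 0 0.01 -0.04 -0.01; 0 40 90 -20 0.02 -0.07 -0.02; 0 60 135 -40 0.02 -0.07 -0.02; 0 87 176 -47 0.02 -0.07 -0.02; 0 87 176 -47 0.02 -0.07 -0.02; 0 87 176 -47 0.02 -0.07 -0.02"

```text
time_s: 1.55
eef_pos: [0.4132, 0.0202, 0.2629]
eef_rot: [0.723, -0.601, 0.216, -0.264]
contact_force: [-0.6, 0.5, 0.0]
width: 0.0858
```

Run:
```python
from kn import *
k=np.array([.5027,.032,.156]); z=Rt()[:,2]
plan([k-.16*z,k-.1*z,k]); print(manip.observe()['joint_pos'].round(2))
f=grab('wrist','wrist1');grab('side','side1')
print(-np.array(f['R']).T@f['t'])
for X in [(-50*np.cos(.24),190+50*np.sin(.24),149.5),(-50*np.cos(.24),190+50*np.sin(.24),172),(0,190,130)]: print(w2px(f,T(p,X)))
```

```text
t 1.55 tcp [0.4132 0.0202 0.2629] F [-0.6  0.5  0. ] w 0.0858 rv [-0.005 -0.003 -0.01 ]
[ 0.  -4.   1.4]
[ 38.    2.7 -44.6]
[ 101.3   13.9 -121.2]
[-0.52 -0.33  2.21  0.62  0.8   0.53]
[0.38243156 0.01425952 0.42382169]
(np.float64(260.64219925942814), np.float64(185.1900216645681))
(np.float64(261.0260368941653), np.float64(174.15216928015423))
(np.float64(272.45767705397776), np.float64(148.5122781983177))
```

View pics/wrist1.png

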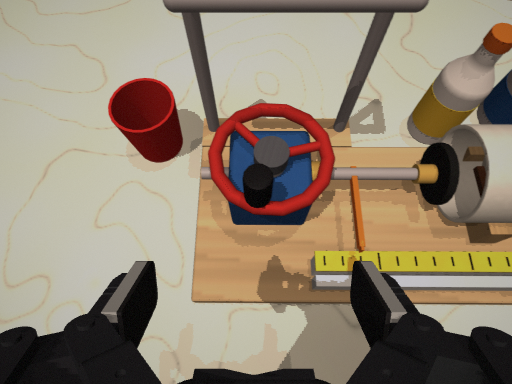

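View pics/side1.png

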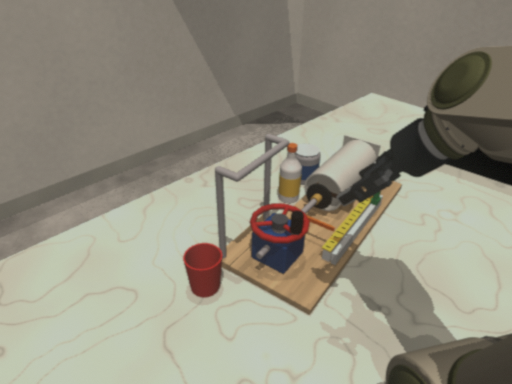

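The wrist view puts the knob at (258,187) and the hub at (271,150), within about 2 px of the model. I'll approach.

play_rows --rows "0 19 0 -23 0 0 0; 0 38 3 -45 0 0 -0.01; 0 59 6 -70 0 0 -0.01; 0 80 10 -96 0 0 -0.01; 0 95 13 -113 0 0 -0.01; 0 101 14 -121 0 0 -0.01; 0 101 14 -121 0 0 -0.01; 0 101 14 -121 0 0 -0.01"

```text
time_s: 2.45
eef_pos: [0.5141, 0.0292, 0.1431]
eef_rot: [0.717, -0.607, 0.219, -0.262]
contact_force: [-0.5, 1.2, 0.2]
width: 0.0855
```

Run:
```python
from kn import *
k=np.array([.5027,.032,.156]); z=Rt()[:,2]
plan([k]); 
f=grab('wrist','wrist2');g=grab('side')
cv2.imwrite('pics/side2.png',cv2.resize(g['frame'][125:315,180:410],None,fx=3,fy=3,interpolation=cv2.INTER_CUBIC))
print(w2px(f,T(p,(-50*np.cos(.24),190+50*np.sin(.24),149.5))))
```

```text
t 2.45 tcp [0.5141 0.0292 0.1431] F [-0.5  1.2  0.2] w 0.0855 rv [-0.004 -0.002  0.008]
[ 0.4  4.9 -1.4]
(np.float64(244.6782836515657), np.float64(283.20986464468854))
```

View pics/wrist2.png

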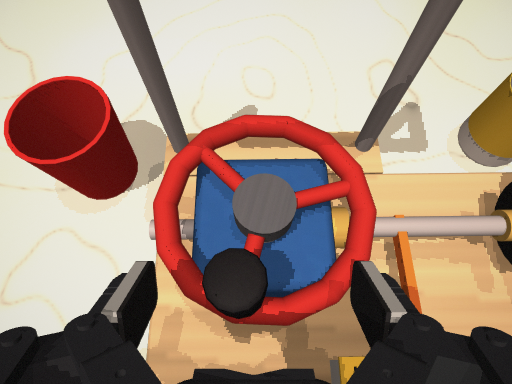

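View pics/side2.png

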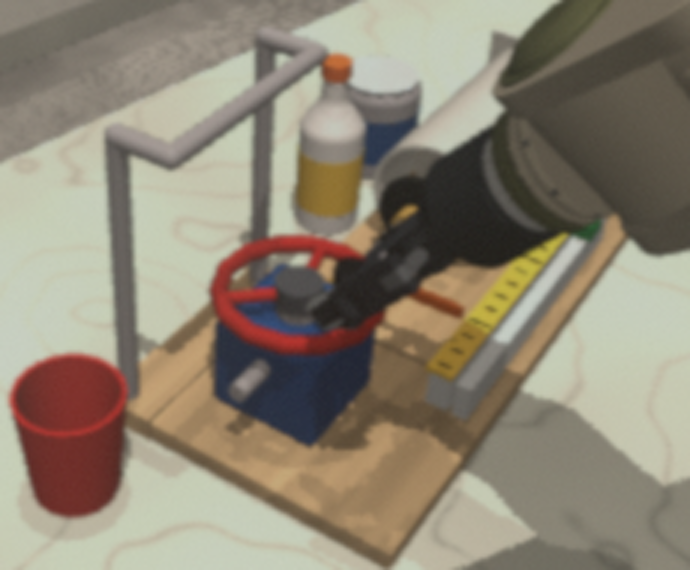

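Knob top is at (236,283), about 5–7 mm to the left (+y) of the finger midline at column 253. I'll correct that and close.

play_rows --rows "0 0 6 -1 0 0 0.01; 0 0 6 -1 0 0 0.01; 0.5 0 6 -1 0 0 0.01; 0.8 0 6 -1 0 0 0.01; 1 0 6 -1 0 0 0.01; 1 0 6 -1 0 0 0.01; 1 0 6 -1 0 0 0.01; 1 0 6 -1 0 0 0.01" --force 30

```text
time_s: 3.35
eef_pos: [0.5141, 0.0357, 0.1427]
eef_rot: [0.721, -0.603, 0.218, -0.264]
contact_force: [-4.3, -0.7, 4.2]
width: 0.025
```

Run:
```python
from kn import *
k=np.array([.5027,.032,.156]); z=Rt()[:,2]
plan([k]); 
f=grab('wrist','wrist3');g=grab('side')
cv2.imwrite('pics/side3.png',cv2.resize(g['frame'][125:315,180:410],None,fx=3,fy=3,interpolation=cv2.INTER_CUBIC))
o=manip.observe(); gp=o['eef_pos']-.0187*Ro.from_quat(o['eef_rot']).as_matrix()[:,2]; print(gp,J(gp))
```

```text
t 3.35 tcp [0.5141 0.0357 0.1427] F [-4.3 -0.7  4.2] w 0.025 rv [-0.004 -0.    -0.003]
[ 0.4 -1.6 -1. ]
[0.50231664 0.03348431 0.15697968] [-48.59694385 203.44095469 156.97967555]
```

View pics/wrist3.png

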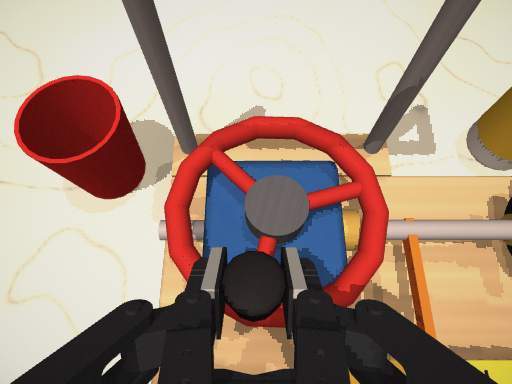

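View pics/side3.png

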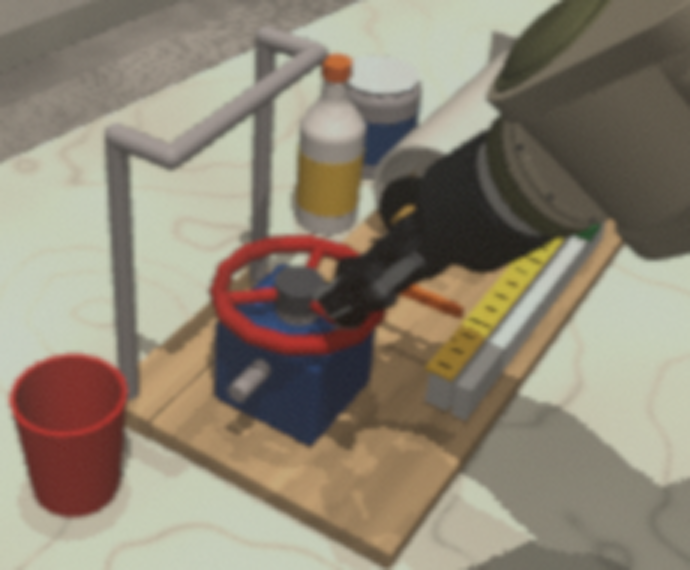

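Knob is held (opening 25 mm). Knob radius works out at 50.4 mm, which agrees with the given 50. Next, I'll plan the arc.

```bash
cat > arc.py <<'E'
from kn import *
import sys,json
c,s=np.cos(yaw),np.sin(yaw)
def stat():
    o=manip.observe(); gp=o['eef_pos']-.0187*Ro.from_quat(o['eef_rot']).as_matrix()[:,2]
    j=J(gp); x,y=j[0]-CX,j[1]-CY; a=np.arctan2(y,-x)%(2*np.pi); r=np.hypot(x,y)
    F=o['contact_force']; Fj=np.array([c*F[0]+s*F[1],-s*F[0]+c*F[1],F[2]])
    tan=np.array([np.sin(a),np.cos(a)]); rad=np.array([-np.cos(a),np.sin(a)])
    print('t %.2f a %.3f r %.1f z %.1f  drag %.1f radial %.1f Fz %.1f w %.4f'%(o['time_s'],a,r,j[2],-Fj[:2]@tan,Fj[:2]@rad,F[2],o['width']))
    return o,j,a
try: CX,CY,RR=np.load('circ.npy')
except Exception: CX,CY,RR=0,190,50
def rows(da,n,rr=None):
    o,j,a=stat()
    rv=(Ro.from_matrix(Rt())*Ro.from_quat(o['eef_rot']).inv()).as_rotvec().round(2)
    L=[]
    for i in range(1,n+1):
        b=a+da*i; R_=rr or RR
        x=CX-R_*np.cos(b)-j[0]; y=CY+R_*np.sin(b)-j[1]
        w=(c*x-s*y,s*x+c*y)
        L.append('1 %.1f %.1f 0 %g %g %g'%(w[0],w[1],*rv))
    print('; '.join(L))
if __name__=='__main__': rows(float(sys.argv[1]),int(sys.argv[2]))
E
python3 arc.py 0.1 8
```

```text
t 3.45 a 0.270 r 50.4 z 157.0  drag -0.1 radial 4.7 Fz 6.2 w 0.0255
1 1.1 4.9 0 -0 -0 -0; 1 2.3 9.8 0 -0 -0 -0; 1 4.0 14.5 0 -0 -0 -0; 1 6.2 19.0 0 -0 -0 -0; 1 8.8 23.2 0 -0 -0 -0; 1 11.8 27.2 0 -0 -0 -0; 1 15.2 30.9 0 -0 -0 -0; 1 18.9 34.2 0 -0 -0 -0
```

play_rows --rows "1 1 5 0 0 0 0; 1 2.5 10 0 0 0 0; 1 4 14.5 0 0 0 0; 1 6 19 0 0 0 0; 1 9 23 0 0 0 0; 1 12 27 0 0 0 0; 1 15 31 0 0 0 0; 1 19 34 0 0 0 0"

```text
time_s: 4.25
eef_pos: [0.5327, 0.0707, 0.1426]
eef_rot: [0.721, -0.603, 0.217, -0.264]
contact_force: [-9.1, 4.1, 8.5]
width: 0.0254
```

```bash
python3 arc.py 0.12 8
```

```text
t 4.25 a 1.074 r 50.8 z 157.0  drag 4.6 radial 8.9 Fz 8.5 w 0.0254
1 5.4 2.8 0 -0.01 -0 -0; 1 10.7 5.7 0 -0.01 -0 -0; 1 16.3 7.8 0 -0.01 -0 -0; 1 22.1 9.3 0 -0.01 -0 -0; 1 28.0 10.1 0 -0.01 -0 -0; 1 34.0 10.2 0 -0.01 -0 -0; 1 40.0 9.6 0 -0.01 -0 -0; 1 45.8 8.2 0 -0.01 -0 -0
```

play_rows --rows "1 5.4 3 0 0 0 0; 1 11 6 0 0 0 0; 1 16.5 8 0 0 0 0; 1 22 9.5 0 0 0 0; 1 28 10.2 0 0 0 0; 1 34 10.2 0 0 0 0; 1 40 9.6 0 0 0 0; 1 46 8.2 0 0 0 0"

```text
time_s: 5.05
eef_pos: [0.5788, 0.0796, 0.1427]
eef_rot: [0.721, -0.602, 0.217, -0.264]
contact_force: [-4.3, 1.9, 4.5]
width: 0.0253
```

```bash
python3 arc.py 0.1 8
```

```text
t 5.05 a 2.035 r 50.7 z 157.0  drag 4.7 radial 0.6 Fz 4.5 w 0.0253
1 4.5 -2.3 0 -0.01 -0 -0.01; 1 9.0 -4.5 0 -0.01 -0 -0.01; 1 13.3 -7.0 0 -0.01 -0 -0.01; 1 17.3 -10.0 0 -0.01 -0 -0.01; 1 21.0 -13.4 0 -0.01 -0 -0.01; 1 24.4 -17.1 0 -0.01 -0 -0.01; 1 27.3 -21.1 0 -0.01 -0 -0.01; 1 29.9 -25.4 0 -0.01 -0 -0.01
```

play_rows --rows "1 4.6 -2 0 0 0 0; 1 9 -4.4 0 0 0 0; 1 13.3 -7 0 0 0 0; 1 17.4 -10 0 0 0 0; 1 21 -13.4 0 0 0 0; 1 24.5 -17 0 0 0 0; 1 27.5 -21 0 0 0 0; 1 30 -25.4 0 0 0 0"

```text
time_s: 5.85
eef_pos: [0.6089, 0.0538, 0.1426]
eef_rot: [0.721, -0.602, 0.217, -0.264]
contact_force: [-5.7, 2.0, 4.6]
width: 0.0256
```

```bash
python3 arc.py 0.05 8
```

```text
t 5.85 a 2.843 r 50.1 z 157.0  drag 4.4 radial -4.1 Fz 4.6 w 0.0256
1 1.0 -2.3 0 -0.01 -0 -0.01; 1 2.0 -4.6 0 -0.01 -0 -0.01; 1 2.8 -6.9 0 -0.01 -0 -0.01; 1 3.6 -9.3 0 -0.01 -0 -0.01; 1 4.2 -11.8 0 -0.01 -0 -0.01; 1 4.7 -14.2 0 -0.01 -0 -0.01; 1 5.1 -16.7 0 -0.01 -0 -0.01; 1 5.3 -19.2 0 -0.01 -0 -0.01
```

play_rows --rows "1 1 -2.3 0 0 0 0; 1 2 -4.6 0 0 0 0; 1 2.8 -6.9 0 0 0 0; 1 3.6 -9.3 0 0 0 0; 1 4.2 -11.8 0 0 0 0; 1 4.7 -14.2 0 0 0 0; 1 5.1 -16.7 0 0 0 0; 1 5.3 -19.2 0 0 0 0"

```text
time_s: 6.65
eef_pos: [0.6139, 0.0348, 0.1426]
eef_rot: [0.722, -0.602, 0.216, -0.264]
contact_force: [-6.6, 3.5, 6.5]
width: 0.0252
```

```bash
python3 arc.py 0.05 8
```

```text
t 6.65 a 3.241 r 49.8 z 157.0  drag 4.0 radial -6.3 Fz 6.5 w 0.0252
1 0.4 -2.5 0 -0.01 -0 -0.01; 1 0.4 -5.0 0 -0.01 -0 -0.01; 1 0.2 -7.5 0 -0.01 -0 -0.01; 1 -0.0 -10.0 0 -0.01 -0 -0.01; 1 -0.4 -12.4 0 -0.01 -0 -0.01; 1 -0.9 -14.9 0 -0.01 -0 -0.01; 1 -1.5 -17.3 0 -0.01 -0 -0.01; 1 -2.2 -19.7 0 -0.01 -0 -0.01
```

play_rows --rows "1 0.2 -2.5 0 0 0 0; 1 0.2 -5 0 0 0 0; 1 0 -7.5 0 0 0 0; 1 -0.2 -10 0 0 0 0; 1 -0.6 -12.4 0 0 0 0; 1 -1.1 -14.9 0 0 0 0; 1 -1.7 -17.3 0 0 0 0; 1 -2.4 -19.7 0 0 0 0"

```text
time_s: 7.45
eef_pos: [0.6113, 0.0156, 0.1426]
eef_rot: [0.722, -0.602, 0.216, -0.265]
contact_force: [-4.5, 6.1, 5.5]
width: 0.0249
```

```bash
python3 arc.py 0.04 8
```

```text
t 7.45 a 3.635 r 49.4 z 157.0  drag 4.4 radial -6.2 Fz 5.5 w 0.0249
1 -0.1 -2.1 0 -0.01 -0 -0.01; 1 -0.9 -3.9 0 -0.01 -0 -0.01; 1 -1.7 -5.7 0 -0.01 -0 -0.01; 1 -2.6 -7.5 0 -0.01 -0 -0.01; 1 -3.5 -9.3 0 -0.01 -0 -0.01; 1 -4.6 -11.0 0 -0.01 -0 -0.01; 1 -5.6 -12.7 0 -0.01 -0 -0.01; 1 -6.8 -14.3 0 -0.01 -0 -0.01
```

```bash
python3 -c "
import numpy as np; np.save('circ.npy',[-0.2,190.8,50.1])"; python3 arc.py 0.04 8
```

```text
t 7.45 a 3.647 r 50.0 z 157.0  drag 4.3 radial -6.2 Fz 5.5 w 0.0249
1 -0.6 -1.9 0 -0.01 -0 -0.01; 1 -1.4 -3.8 0 -0.01 -0 -0.01; 1 -2.2 -5.6 0 -0.01 -0 -0.01; 1 -3.1 -7.4 0 -0.01 -0 -0.01; 1 -4.1 -9.1 0 -0.01 -0 -0.01; 1 -5.1 -10.8 0 -0.01 -0 -0.01; 1 -6.2 -12.5 0 -0.01 -0 -0.01; 1 -7.4 -14.1 0 -0.01 -0 -0.01
```

play_rows --rows "1 -0.6 -1.9 0 0 0 0; 1 -1.4 -3.8 0 0 0 0; 1 -2.2 -5.6 0 0 0 0; 1 -3.1 -7.4 0 0 0 0; 1 -4.1 -9.1 0 0 0 0; 1 -5.1 -10.8 0 0 0 0; 1 -6.2 -12.5 0 0 0 0; 1 -7.4 -14.1 0 0 0 0"

```text
time_s: 8.25
eef_pos: [0.6039, 0.0017, 0.1427]
eef_rot: [0.722, -0.602, 0.215, -0.265]
contact_force: [0.4, 5.6, 2.8]
width: 0.025
```

```bash
python3 arc.py 0.04 8
```

```text
t 8.25 a 3.962 r 50.0 z 157.0  drag 4.7 radial -3.1 Fz 2.8 w 0.0250
1 -1.1 -1.7 0 -0.01 -0 -0.01; 1 -2.4 -3.2 0 -0.01 -0 -0.01; 1 -3.8 -4.7 0 -0.01 -0 -0.01; 1 -5.2 -6.1 0 -0.01 -0 -0.01; 1 -6.7 -7.4 0 -0.01 -0 -0.01; 1 -8.2 -8.7 0 -0.01 -0 -0.01; 1 -9.8 -10.0 0 -0.01 -0 -0.01; 1 -11.4 -11.1 0 -0.01 -0 -0.01
```

play_rows --rows "1 -1.1 -1.7 0 0 0 0; 1 -2.4 -3.2 0 0 0 0; 1 -3.8 -4.7 0 0 0 0; 1 -5.2 -6.1 0 0 0 0; 1 -6.7 -7.4 0 0 0 0; 1 -8.2 -8.7 0 0 0 0; 1 -9.8 -10 0 0 0 0; 1 -11.4 -11.1 0 0 0 0"

```text
time_s: 9.05
eef_pos: [0.5925, -0.0092, 0.1427]
eef_rot: [0.722, -0.602, 0.215, -0.265]
contact_force: [1.8, 5.1, 1.5]
width: 0.0252
```

```bash
python3 arc.py 0.03 8
```

```text
t 9.05 a 4.279 r 50.0 z 157.0  drag 4.4 radial -3.2 Fz 1.5 w 0.0252
1 -1.2 -1.0 0 -0.01 -0 -0.01; 1 -2.4 -1.8 0 -0.01 -0 -0.01; 1 -3.7 -2.5 0 -0.01 -0 -0.01; 1 -5.0 -3.3 0 -0.01 -0 -0.01; 1 -6.4 -3.9 0 -0.01 -0 -0.01; 1 -7.7 -4.6 0 -0.01 -0 -0.01; 1 -9.1 -5.2 0 -0.01 -0 -0.01; 1 -10.5 -5.8 0 -0.01 -0 -0.01
```

play_rows --rows "1 -1.2 -1 0 0 0 0; 1 -2.4 -1.8 0 0 0 0; 1 -3.7 -2.5 0 0 0 0; 1 -5 -3.3 0 0 0 0; 1 -6.4 -3.9 0 0 0 0; 1 -7.7 -4.6 0 0 0 0; 1 -9.1 -5.2 0 0 0 0; 1 -10.5 -5.8 0 0 0 0"

```text
time_s: 9.85
eef_pos: [0.5821, -0.0148, 0.1427]
eef_rot: [0.722, -0.602, 0.215, -0.266]
contact_force: [2.0, 6.0, 1.1]
width: 0.0251
```

```bash
python3 arc.py 0.03 8
```

```text
t 9.85 a 4.515 r 50.0 z 157.0  drag 4.1 radial -4.9 Fz 1.1 w 0.0251
1 -1.4 -0.6 0 -0.01 -0 -0.01; 1 -2.8 -1.1 0 -0.01 -0 -0.01; 1 -4.2 -1.5 0 -0.01 -0 -0.01; 1 -5.7 -1.9 0 -0.01 -0 -0.01; 1 -7.1 -2.3 0 -0.01 -0 -0.01; 1 -8.6 -2.6 0 -0.01 -0 -0.01; 1 -10.1 -2.9 0 -0.01 -0 -0.01; 1 -11.6 -3.1 0 -0.01 -0 -0.01
```

play_rows --rows "1 -1.4 -0.6 0 0 0 0; 1 -2.8 -1.1 0 0 0 0; 1 -4.2 -1.5 0 0 0 0; 1 -5.7 -1.9 0 0 0 0; 1 -7.1 -2.3 0 0 0 0; 1 -8.6 -2.6 0 0 0 0; 1 -10.1 -2.9 0 0 0 0; 1 -11.6 -3.1 0 0 0 0"

```text
time_s: 10.65
eef_pos: [0.5707, -0.0177, 0.1427]
eef_rot: [0.722, -0.601, 0.215, -0.266]
contact_force: [2.9, 5.0, 0.4]
width: 0.025
```

```bash
python3 arc.py 0.03 8
```

```text
t 10.65 a 4.752 r 50.0 z 157.0  drag 3.5 radial -4.6 Fz 0.4 w 0.0250
1 -1.5 -0.3 0 -0.01 -0 -0.01; 1 -3.0 -0.4 0 -0.01 -0 -0.01; 1 -4.5 -0.5 0 -0.01 -0 -0.01; 1 -6.0 -0.5 0 -0.01 -0 -0.01; 1 -7.5 -0.5 0 -0.01 -0 -0.01; 1 -9.0 -0.5 0 -0.01 -0 -0.01; 1 -10.5 -0.4 0 -0.01 -0 -0.01; 1 -12.0 -0.3 0 -0.01 -0 -0.01
```

play_rows --rows "1 -1.5 -0.3 0 0 0 0; 1 -3 -0.4 0 0 0 0; 1 -4.5 -0.5 0 0 0 0; 1 -6 -0.5 0 0 0 0; 1 -7.5 -0.5 0 0 0 0; 1 -9 -0.5 0 0 0 0; 1 -10.5 -0.4 0 0 0 0; 1 -12 -0.3 0 0 0 0"

```text
time_s: 11.45
eef_pos: [0.559, -0.018, 0.1427]
eef_rot: [0.722, -0.601, 0.215, -0.266]
contact_force: [4.5, 5.6, 0.1]
width: 0.0253
```

```bash
python3 arc.py 0.03 8
```

```text
t 11.45 a 4.988 r 50.1 z 157.1  drag 3.9 radial -6.0 Fz 0.1 w 0.0253
1 -1.5 0.1 0 -0.01 -0 -0.01; 1 -3.0 0.3 0 -0.01 -0 -0.01; 1 -4.5 0.6 0 -0.01 -0 -0.01; 1 -5.9 0.9 0 -0.01 -0 -0.01; 1 -7.4 1.3 0 -0.01 -0 -0.01; 1 -8.8 1.7 0 -0.01 -0 -0.01; 1 -10.3 2.1 0 -0.01 -0 -0.01; 1 -11.7 2.6 0 -0.01 -0 -0.01
```

play_rows --rows "1 -1.5 0.1 0 0 0 0; 1 -3 0.3 0 0 0 0; 1 -4.5 0.6 0 0 0 0; 1 -6 0.9 0 0 0 0; 1 -7.4 1.3 0 0 0 0; 1 -8.8 1.7 0 0 0 0"

```text
time_s: 12.05
eef_pos: [0.5505, -0.0165, 0.1427]
eef_rot: [0.722, -0.601, 0.215, -0.266]
contact_force: [6.6, 4.4, -1.3]
width: 0.0258
```

```bash
python3 arc.py 0.03 6
python3 - <<'E'
from h import *
f=grab('side')
cv2.imwrite('pics/side4.png',cv2.resize(f['frame'][125:315,180:410],None,fx=3,fy=3,interpolation=cv2.INTER_CUBIC))
E
```

```text
t 12.05 a 5.159 r 50.1 z 157.1  drag 5.2 radial -6.0 Fz -1.3 w 0.0258
1 -1.4 0.4 0 -0.01 -0 -0.01; 1 -2.9 0.9 0 -0.01 -0 -0.01; 1 -4.3 1.4 0 -0.01 -0 -0.01; 1 -5.7 2.0 0 -0.01 -0 -0.01; 1 -7.1 2.6 0 -0.01 -0 -0.01; 1 -8.4 3.2 0 -0.01 -0 -0.01
```

View pics/side4.png

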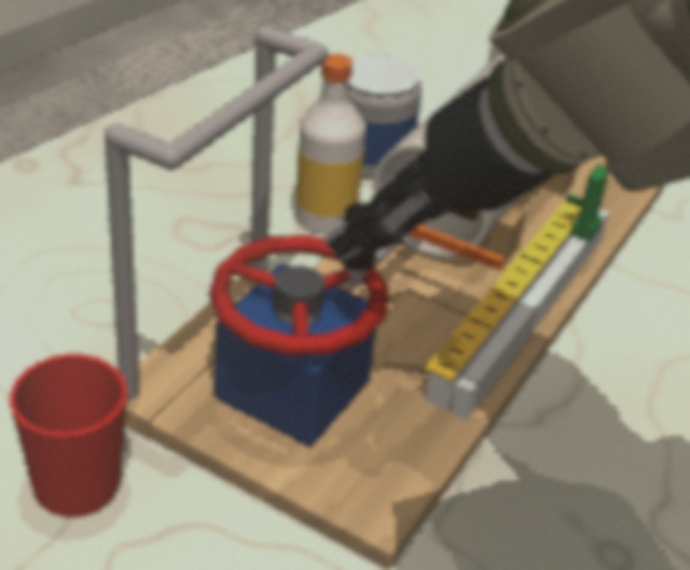

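The pointer tip has moved to about (503,263), so the plunger is following the wheel. Drag has started to rise (3.9 → 5.2 N), so I'll take smaller steps.

play_rows --rows "1 -1 0.3 0 0 0 0; 1 -2 0.6 0 0 0 0; 1 -3 0.9 0 0 0 0; 1 -3 0.9 0 0 0 0"

```text
time_s: 12.5
eef_pos: [0.5477, -0.0155, 0.1427]
eef_rot: [0.722, -0.601, 0.215, -0.266]
contact_force: [5.9, 4.7, -1.1]
width: 0.0251
```

```bash
python3 arc.py 0.02 4
```

```text
t 12.50 a 5.219 r 50.1 z 157.0  drag 4.1 radial -6.4 Fz -1.1 w 0.0251
1 -0.9 0.3 0 -0.01 -0 -0.01; 1 -1.9 0.7 0 -0.01 -0 -0.01; 1 -2.8 1.1 0 -0.01 -0 -0.01; 1 -3.7 1.4 0 -0.01 -0 -0.01
```

play_rows --rows "1 -1 0.3 0 0 0 0; 1 -2 0.7 0 0 0 0; 1 -3 1.1 0 0 0 0; 1 -4 1.5 0 0 0 0"

```text
time_s: 12.9
eef_pos: [0.5441, -0.0143, 0.1428]
eef_rot: [0.722, -0.601, 0.215, -0.266]
contact_force: [8.7, 3.5, -3.6]
width: 0.0253
```

```bash
python3 arc.py 0.02 4
```

```text
t 12.90 a 5.294 r 50.2 z 157.1  drag 6.6 radial -6.7 Fz -3.6 w 0.0253
1 -0.9 0.5 0 -0.01 -0 -0.01; 1 -1.8 0.9 0 -0.01 -0 -0.01; 1 -2.7 1.3 0 -0.01 -0 -0.01; 1 -3.6 1.8 0 -0.01 -0 -0.01
```

play_rows --rows "1 -0.9 0.5 0 0 0 0; 1 -1.8 0.9 0 0 0 0; 1 -2.7 1.3 0 0 0 0"

```text
time_s: 13.2
eef_pos: [0.542, -0.0133, 0.1428]
eef_rot: [0.722, -0.601, 0.216, -0.266]
contact_force: [10.3, 4.3, -4.1]
width: 0.0248
```

```bash
python3 arc.py 0.02 4
```

```text
t 13.20 a 5.342 r 50.2 z 157.1  drag 7.4 radial -8.4 Fz -4.1 w 0.0248
1 -0.9 0.5 0 -0.01 -0 -0.01; 1 -1.8 1.0 0 -0.01 -0 -0.01; 1 -2.6 1.5 0 -0.01 -0 -0.01; 1 -3.5 2.0 0 -0.01 -0 -0.01
```

Drag rises 5.2 → 6.6 → 7.4 N over wheel angles 5.16 → 5.29 → 5.34. That slope is the expected 13.5 N/rad, so contact was near 5.08 rad and the foot force is now about 11 N. I'll stop here, release and back out.

play_rows --rows "1 0 0 0 0 0 0; 0.55 0 0 0 0 0 0; 0.5 0 0 0 0 0 0; 0.5 0 0 0 0 0 0; 0.5 -6 -1 8 0 0 0; 0.5 -19 -3 23 0 0 0; 0.5 -38 -7 46 0 0 0; 0.5 -63 -11 77 0 0 0"

```text
time_s: 14.0
eef_pos: [0.478, -0.0243, 0.2195]
eef_rot: [0.722, -0.602, 0.215, -0.266]
contact_force: [0.4, 0.1, 0.9]
width: 0.0425
```

Run:
```python
from kn import *
o=manip.observe();print(o['eef_pos'],o['contact_force'],o['width'])
f=grab('wrist','wrist5'); print(w2px(f,T(p,(-.2-50.1*np.cos(5.342),190.8+50.1*np.sin(5.342),172))),w2px(f,T(p,(-88,20,78))))
```

```text
[ 0.4780075  -0.02433627  0.21953352] [0.42636007 0.07206989 0.92356836] 0.04253553770505169
(np.float64(256.76471229738223), np.float64(196.21941511986662)) (np.float64(408.8796360251356), np.float64(301.43107430790144))
```

View pics/wrist5.png

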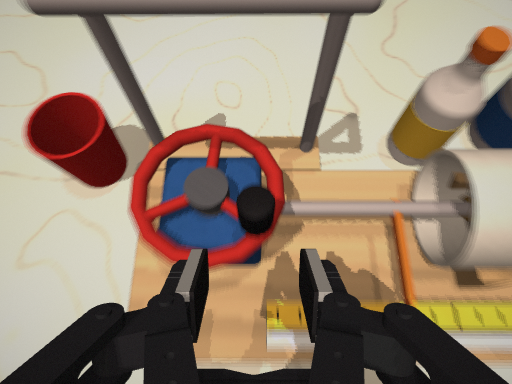

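The knob top is at (256,196), where I predicted it for 5.34 rad, so the wheel held when I let go. The pointer tip is near (409,302). Next I'll go upright above the marker.

Run:
```python
from kn import *
m=T(p,(-113,-95.5,95)); print(m)
plan([m+[0,0,.13],m],lean=0.0)
```

```text
[ 0.49103373 -0.27210716  0.095     ]
t 14.05 tcp [ 0.4771 -0.0248  0.2249] F [ 1.7 -1.4  5.5] w 0.0425 rv [-0.13   0.691 -0.007]
[  13.9 -247.3  -18.6]
[  13.9 -247.3 -148.6]
```

play_rows --rows "0.3 -20 -30 25 0 0 0; 0.3 -20 -70 25 -0.02 0.1 0; 0.3 -20 -110 20 -0.05 0.25 0; 0.3 -15 -150 10 -0.08 0.4 0; 0.3 -5 -190 0 -0.1 0.53 0; 0.3 5 -225 0 -0.13 0.66 -0.01; 0.3 14 -247 0 -0.13 0.69 -0.01; 0.3 14 -247 0 -0.13 0.69 -0.01"

```text
time_s: 14.85
eef_pos: [0.4921, -0.2739, 0.2234]
eef_rot: [0.765, -0.644, 0.0, 0.0]
contact_force: [0.4, -0.3, -0.2]
width: 0.0599
```

Run:
```python
from kn import *
m=T(p,(-113,-95.5,95))
plan([m+[0,0,.13],m],lean=0.0)
f=grab('wrist','wrist6'); g=grab('side','side6')
import pickle; pickle.dump({'wrist':f,'side':g},open('f6.pkl','wb'))
cv2.imwrite('pics/side6.png',cv2.resize(g['frame'][125:315,180:410],None,fx=3,fy=3,interpolation=cv2.INTER_CUBIC))
for X in [(-113,-95.5,114),(-93,-95.5,78),(-88,20,78)]: print(w2px(f,T(p,X)),w2px(g,T(p,X)))
```

```text
t 14.85 tcp [ 0.4921 -0.2739  0.2234] F [ 0.4 -0.3 -0.2] w 0.0599 rv [ 0.001 -0.     0.004]
[ -1.1   1.8 -17.1]
[  -1.1    1.8 -147.1]
(np.float64(251.79093063541094), np.float64(193.60896825619534)) (np.float64(378.36520481886), np.float64(182.28840673996058))
(np.float64(251.8343076043166), np.float64(159.09390244396533)) (np.float64(368.25842381848844), np.float64(191.34316564904478))
(np.float64(117.73101556759718), np.float64(153.84552738206625)) (np.float64(347.6654946585093), np.float64(212.65523926414642))
```

View pics/wrist6.png

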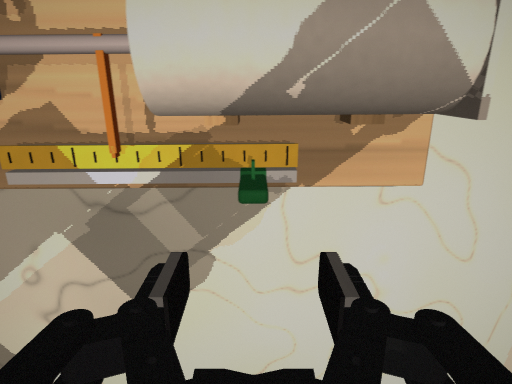

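View pics/side6.png

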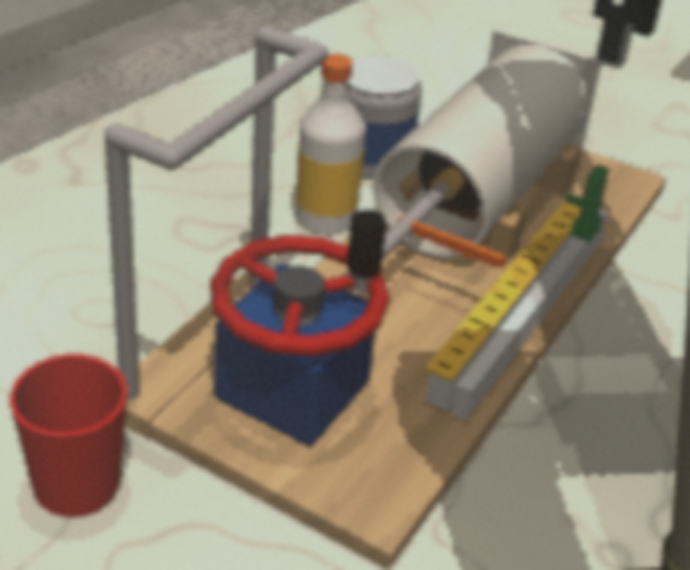

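Wrist view: marker tab at about (253,187), its tip at about (253,158), and the pointer tip at about (115,156). I'll enlarge for exact values.

Run:
```python
import pickle,cv2
f=pickle.load(open('f6.pkl','rb'))['wrist']['frame']
cv2.imwrite('pics/w6c.png',cv2.resize(f[120:215,90:290],None,fx=4,fy=4,interpolation=cv2.INTER_CUBIC))
```

```text
(no output)
```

View pics/w6c.png

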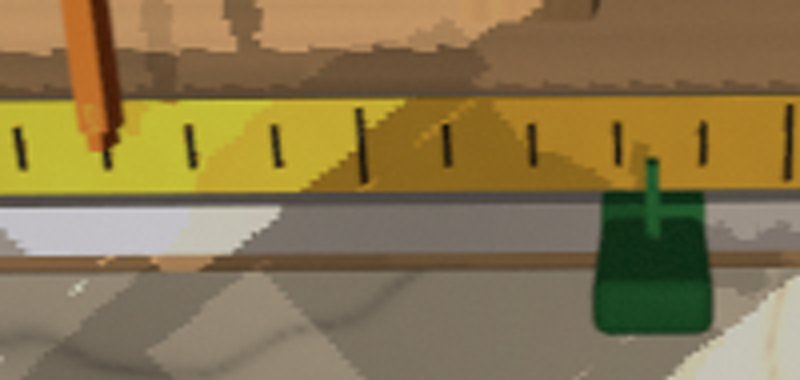

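Run:
```python
from kn import *
import pickle
f=pickle.load(open('f6.pkl','rb'))['wrist']
for n,q,h in [('mtip',(253,160),.078),('ptip',(114.3,157.5),.078),('tab',(253.2,196.5),.114)]:
    w=ray_h(f,*q,h); print(n,w.round(4),J(w).round(1))
g=pickle.load(open('f6.pkl','rb'))['side']
for q,h in [(S(503,262),.078),(S(571,199),.078),(S(598,172),.114)]:
    print(J(ray_h(g,*q,h)).round(1))
w=ray_h(f,253.2,196.5,.114); w[2]=.095; plan([w+[0,0,.03],w],0.0)
```

```text
mtip [ 0.5101 -0.2697  0.078 ] [-93.8 -96.5  78. ]
ptip [ 0.4918 -0.1512  0.078 ] [-91.2  23.4  78. ]
tab [ 0.4889 -0.2736  0.114 ] [-115.4  -96.6  114. ]
[-87.5  18.8  78. ]
[-97.3 -98.8  78. ]
[-115.   -96.8  114. ]
t 14.95 tcp [ 0.491  -0.2717  0.2242] F [-0.9 -0.1  0.7] w 0.0598 rv [0.    0.001 0.003]
[  -2.1   -1.9 -117.9]
[  -2.1   -1.9 -147.9]
```

play_rows --rows "0.3 -2 -2 -40 0 0 0; 0.3 -2 -2 -80 0 0 0; 0.3 -2 -2 -115 0 0 0; 0.3 -2 -2 -135 0 0 0; 0.3 -2 -2 -147 0 0 0; 0.3 -2 -2 -147 0 0 0"

```text
time_s: 15.55
eef_pos: [0.4884, -0.2729, 0.0767]
eef_rot: [0.765, -0.644, -0.0, -0.0]
contact_force: [-0.1, 0.7, 0.3]
width: 0.0596
```

play_rows --rows "0.6 0 0 0 0 0 0; 0.8 0 0 0 0 0 0; 1 0 0 0 0 0 0; 1 0 0 0 0 0 0; 1 0 0 0 0 0 0; 1 0 0 0 0 0 0" --force 25

```text
time_s: 16.15
eef_pos: [0.4888, -0.2733, 0.078]
eef_rot: [0.765, -0.643, 0.001, -0.0]
contact_force: [-0.5, 0.5, 7.6]
width: 0.0233
```

Run:
```python
from kn import *
plan([],0.0); o=manip.observe(); print(J(o['eef_pos'])); grab('wrist','wrist7')
for dy in (30,60,90,110): print(dy,(np.array([-np.sin(yaw),np.cos(yaw)])*dy).round(1))
```

```text
t 16.15 tcp [ 0.4888 -0.2733  0.078 ] F [-0.5  0.5  7.6] w 0.0233 rv [0.    0.001 0.003]
[-115.35708755  -96.27171175   77.98437312]
30 [-5.2 29.5]
60 [-10.5  59.1]
90 [-15.7  88.6]
110 [-19.2 108.3]
```

View pics/wrist7.png

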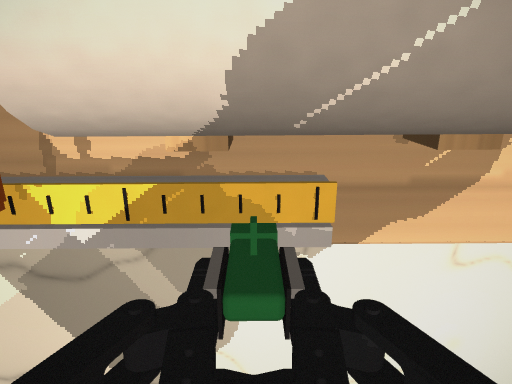

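The tab is gripped (23.3 mm) with the marker tip at about (253,219). I'll slide about 100 mm first, then look.

play_rows --rows "1 -2 12 0 0 0 0; 1 -4.3 24.5 0 0 0 0; 1 -6.5 37 0 0 0 0; 1 -8.7 49 0 0 0 0; 1 -10.9 61.5 0 0 0 0; 1 -13 74 0 0 0 0; 1 -15.3 86.5 0 0 0 0; 1 -17.4 98.5 0 0 0 0"

```text
time_s: 17.0
eef_pos: [0.4709, -0.1737, 0.078]
eef_rot: [0.766, -0.643, 0.0, -0.0]
contact_force: [-3.7, -3.0, 1.8]
width: 0.0235
```

Run:
```python
from kn import *
import pickle
plan([],0.0); o=manip.observe(); print(J(o['eef_pos'])); f=grab('wrist'); g=grab('side'); s=grab('scene')
pickle.dump({'wrist':f,'side':g,'scene':s},open('f8.pkl','wb'))
cv2.imwrite('pics/w8c.png',cv2.resize(f['frame'][140:340,120:380],None,fx=3,fy=3,interpolation=cv2.INTER_CUBIC))
cv2.imwrite('pics/sd8c.png',cv2.resize(g['frame'][175:265,300:400],None,fx=6,fy=6,interpolation=cv2.INTER_CUBIC))
```

```text
t 17.0 tcp [ 0.4709 -0.1737  0.078 ] F [-3.7 -3.   1.8] w 0.0235 rv [0.    0.    0.002]
[-115.66574622    4.93824195   77.99775452]
```

View pics/w8c.png

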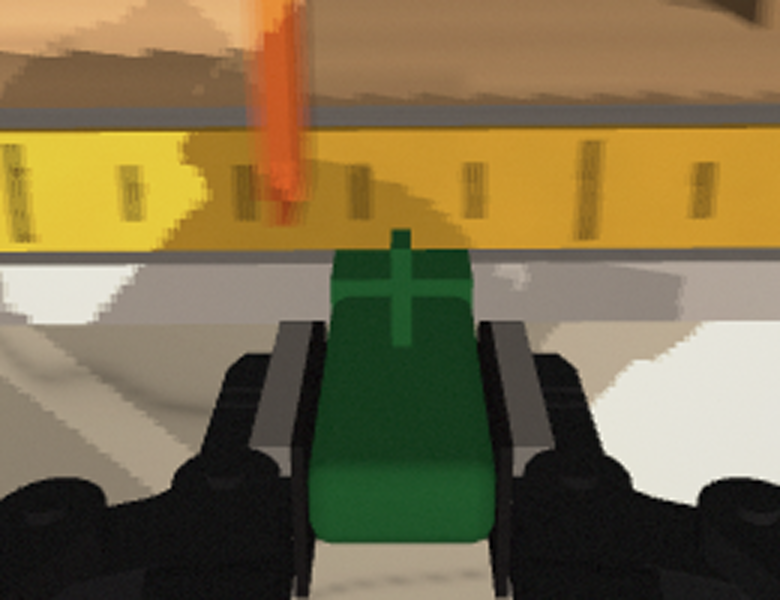

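View pics/sd8c.png

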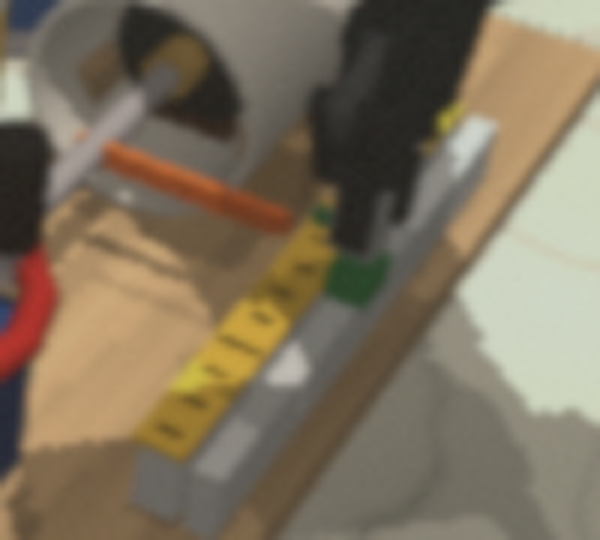

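Run:
```python
from kn import *
import pickle
f=pickle.load(open('f8.pkl','rb'))['wrist']
a=J(ray_h(f,253.7,217,.078));b=J(ray_h(f,215,214,.078));print(a,b,b[1]-a[1])
for d_ in (b[1]-a[1],): print(np.array([-np.sin(yaw),np.cos(yaw)])*d_)
```

```text
[-93.05840651   5.53098662  78.        ] [-91.563974    23.03814353  78.        ] 17.507156909729037
[-3.05312758 17.23887917]
```

play_rows --rows "1 -1 6 0 0 0 0; 1 -2 12 0 0 0 0; 1 -3 16 0 0 0 0; 1 -3 16 0 0 0 0; 1 -3 16 0 0 0 0"

```text
time_s: 17.65
eef_pos: [0.4678, -0.1568, 0.078]
eef_rot: [0.766, -0.643, -0.001, -0.001]
contact_force: [-3.4, 1.1, 1.1]
width: 0.0236
```

Run:
```python
from kn import *
import pickle
plan([],0.0); o=manip.observe(); print(J(o['eef_pos'])); f=grab('wrist')
pickle.dump({'wrist':f},open('f9.pkl','wb'))
cv2.imwrite('pics/w9c.png',cv2.resize(f['frame'][180:280,190:320],None,fx=6,fy=6,interpolation=cv2.INTER_CUBIC))
```

```text
t 17.65 tcp [ 0.4678 -0.1568  0.078 ] F [-3.4  1.1  1.1] w 0.0236 rv [-0.002 -0.     0.002]
[-115.7680602    22.11782147   78.00557796]
```

View pics/w9c.png

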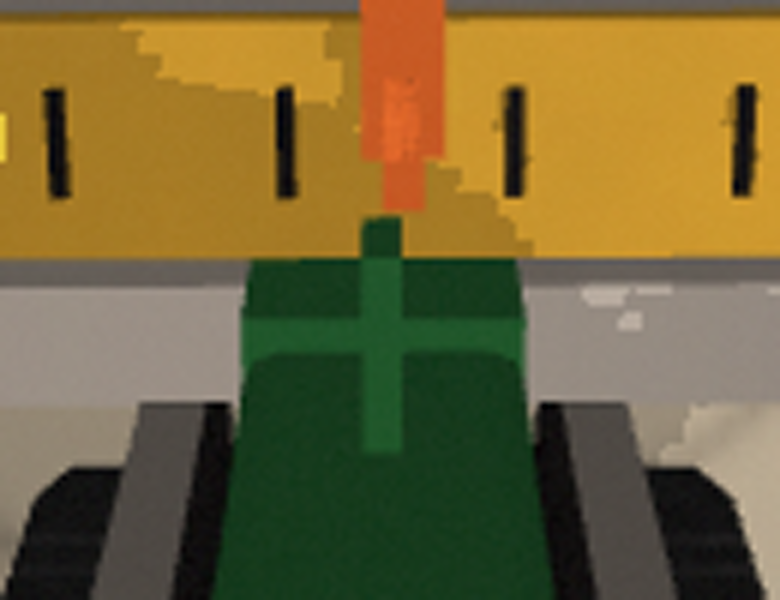

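In the crop the marker tip is at 382 and the pointer tip at 404, so it overshot by about 1.7 mm. I'll nudge it back.

play_rows --rows "1 0.2 -1 0 0 0 0; 1 0.3 -1.8 0 0 0 0; 1 0.3 -1.8 0 0 0 0; 1 0.3 -1.8 0 0 0 0"

```text
time_s: 18.1
eef_pos: [0.4682, -0.1589, 0.078]
eef_rot: [0.766, -0.643, -0.001, -0.001]
contact_force: [-3.3, 0.9, 1.1]
width: 0.0236
```

Run:
```python
from kn import *
f=grab('wrist'); o=manip.observe(); print(J(o['eef_pos']),o['contact_force'])
cv2.imwrite('pics/w10c.png',cv2.resize(f['frame'][180:280,190:320],None,fx=6,fy=6,interpolation=cv2.INTER_CUBIC))
```

```text
[-115.74073475   19.94532311   78.01876014] [-2.90652051  0.09556469  1.12968602]
```

View pics/w10c.png

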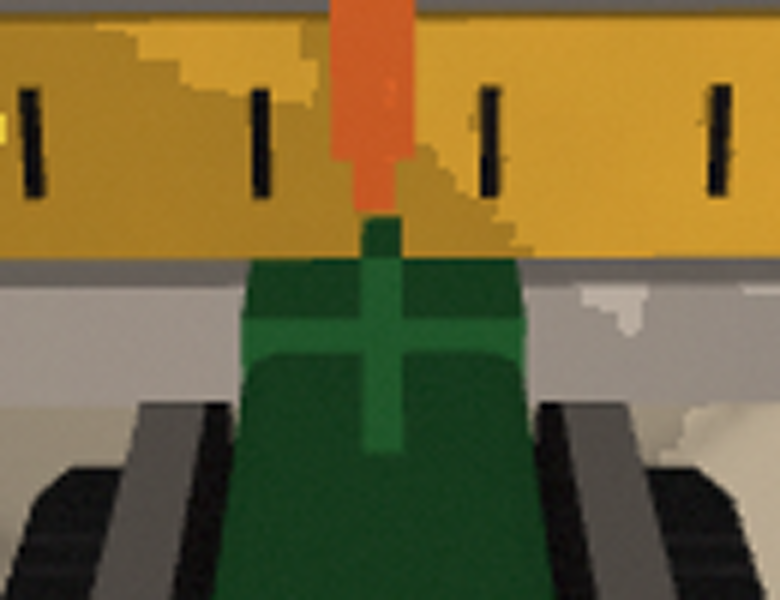

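The offset is now about 0.6 mm. I'll release and retreat upwards.

play_rows --rows "0.6 0 0 0 0 0 0; 0.5 0 0 0 0 0 0; 0.5 0 0 0 0 0 0; 0.5 0 0 5 0 0 0; 0.5 0 0 25 0 0 0; 0.5 0 0 60 0 0 0; 0.5 0 0 100 0 0 0; 0.5 -10 0 130 0 0 0"

```text
time_s: 18.95
eef_pos: [0.4588, -0.1591, 0.2107]
eef_rot: [0.766, -0.643, 0.001, -0.001]
contact_force: [-0.2, -0.6, -0.2]
width: 0.0428
```

play_rows --rows "0.5 -10 0 20 0 0 0; 0.5 -20 0 30 0 0 0; 0.5 -20 0 30 0 0 0; 0.5 -20 0 30 0 0 0; 0.5 -20 0 30 0 0 0; 0.5 -20 0 30 0 0 0"

```text
time_s: 19.55
eef_pos: [0.4388, -0.1589, 0.2397]
eef_rot: [0.766, -0.643, -0.0, -0.001]
contact_force: [0.5, 0.1, -0.6]
width: 0.0427
```

Run:
```python
from kn import *
o=manip.observe(); print(o['time_s'],o['eef_pos'],o['contact_force'],o['width'],abs(o['qvel']).max())
f=grab('wrist','wrist11'); g=grab('side'); s=grab('scene','scene11')
import pickle; pickle.dump({'wrist':f,'side':g},open('f11.pkl','wb'))
cv2.imwrite('pics/w11c.png',cv2.resize(f['frame'][100:230,180:340],None,fx=5,fy=4.5,interpolation=cv2.INTER_CUBIC))
cv2.imwrite('pics/side11.png',cv2.resize(g['frame'][125:315,180:410],None,fx=3,fy=3,interpolation=cv2.INTER_CUBIC))
print(w2px(f,T(p,(-88,20,78))),w2px(g,T(p,(-.2-50.1*np.cos(5.342),190.8+50.1*np.sin(5.342),149.5))))
```

```text
19.55 [ 0.43881086 -0.15893957  0.23972883] [ 0.50185142  0.14136698 -0.60626194] 0.04273376961943877 0.0035162491037207108
(np.float64(260.1765326318284), np.float64(113.5661200471123)) (np.float64(301.6635640105404), np.float64(206.40834714505164))
```

View pics/w11c.png

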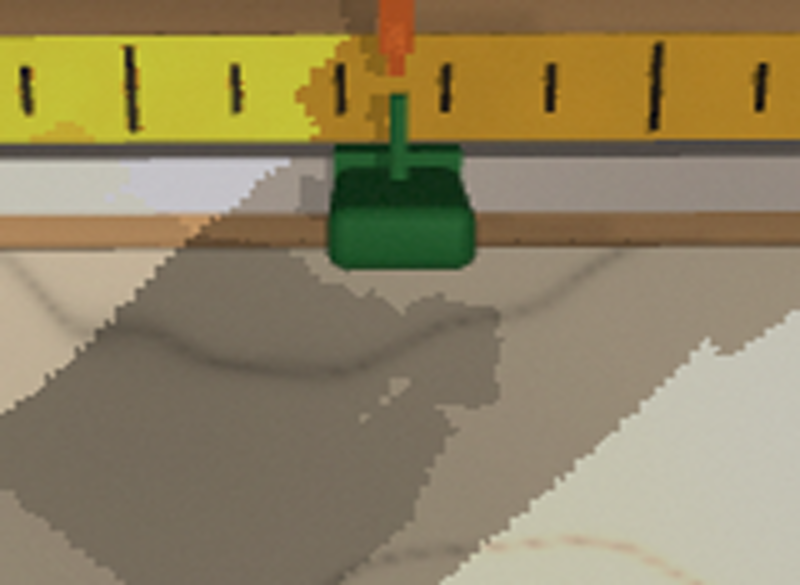

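View pics/side11.png

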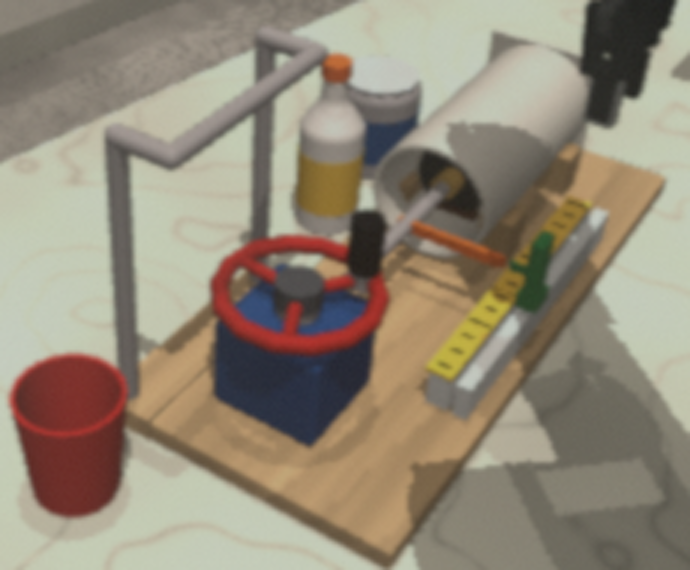

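View pics/scene11.png

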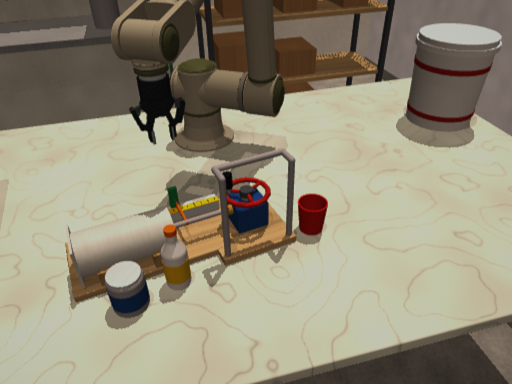

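The tips line up: marker and pointer are both at crop column 398. The knob has not moved, and the bottle, tin and cup sit where they did in the first picture. The gripper is clear, so I'll hand in.

```bash
python3 -c "
from station import manip
print(manip.close_job())"
```

```text
the job is handed in; nothing more can be done
None
```

The job is handed in at about 19.7 s of the 72 s. The plunger should be resting on the plug, with the green marker in line with its pointer. `close_job` gives no verdict, so I don't know how it was judged.

- **Winding:** I gripped the knob with the tool leaning 40° and wound it clockwise. Drag stayed at 3.5–4.7 N up to about 5.0 rad, then read 5.2, 6.6 and 7.4 N while moving at 5.16, 5.29 and 5.34 rad. That slope is close to the expected 13.5 N/rad, so the foot met the plug near 5.08 rad.
- **Foot force:** I stopped at 5.34 rad with about 11 N on the foot. That figure is worked out from the drag and spring stiffness, not measured. One reading disagreed: with the arm paused at 5.22 rad the drag dipped to 4.1 N, which I put down to static friction.
- **After release:** the knob stayed within a pixel of where I predicted it, so the wheel held.
- **Marker:** I slid it about 116 mm, including a 1.7 mm overshoot that I corrected. In the last wrist picture both tips sit in the same image column, so they are within about 1 mm. Before the slide, the side and wrist cameras had put the pointer at different places along the rail (jig y 18.8 and 23.4 mm), so I used the close-up of the two tips instead.
- **Everything else:** the bottle, tin and cup look unmoved. The gripper ended about 0.12 m above the gauge, touching nothing, and the arm was at rest.

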